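# Unlatch the tilt-out recycling bin and hold it open at 30 degrees

## Task

I have both hands full of empties: turn the latch on top of the grey tilt-out bin anticlockwise all the way to its open stop, then pull the bin's front out by its handle until it is tipped 30 degrees and keep holding it there, because it swings shut as soon as it is let go. Finish while still holding it at that angle with the fingers; do not let go. Leave the latch open and leave the bottles, cans, jar and tins around and on top of the housing standing where they are.

Things in the scene. Friction and masses are not known exactly. Their poses are not given: they have to be found in the camera images.
- housing: Grey plastic housing of the tilt-out bin, fixed to the shelf: 360 wide (y), 250 high, 215 deep with the bin's front (x -110 to +105). Origin: centre of its underside; x points to its back, so its front faces -x; yaw varies. Flat top at z = 250 with the latch at its front edge, left of the middle (+y), and a jar and a tin can standing on the rear of its other half.
- latch (a joint): Turn latch on the housing's top: angle in rad about its upright axis, 0 = locked, grows anticlockwise seen from above, 1.35 = end stop, fully open. Starts at 0 to 0.25 and stays where it is left (friction 0.06 N m). Until about 0.9 its steel hook holds the bin's striker pin and the bin cannot be pulled out.
- latch_grip (a point): On the latch's turning axis (75 in front and 70 to the left (+y) of the housing's centre, 35 behind the bin's front face), 286 above the shelf, 6 below the top of its black wing: an upright bar 56 long, 14 thick, 24 high (268 to 292 above the shelf), free on all sides. Turns with the wing: x axis along the wing's length, z up. With the latch at 0 the wing points straight to the front.
- bin (a joint): Tilt angle of the bin in rad: 0 = shut, grows as its front tips out towards the robot, 0.87 = stop; 30 degrees = 0.524. A hinge spring and the bin's weight (0.55 to 1.05 kg) swing it shut when let go; about 4 to 6 N at the handle hold it open. Lean the tool back with the front as it tips: a gripper kept upright meets the front's top edge from about 15 degrees.
- bin_handle (a point): Middle of the bin's bow handle: a round level aluminium bar, 10 thick, straight for 112, its axis 45 in front of the front face (40 clear behind the bar), 22 below the housing's top when shut (228 above the shelf). Tips with the bin: y along the bar, z up the front face, -x out of the face. When shut it lies 60 to the front of and 208 above the hinge axis.
- bin_hinge (a point): Middle of the bin's hinge axis, at the lower front edge of the housing, 20 above the shelf and 15 behind the front face. The axis is level, along the housing's y. The point tips with the bin. The front (360 wide, 235 high, 20 thick) and the dark bucket behind it turn about it.
- wine_bottle: Empty green glass wine bottle, 74 across, 300 high, standing on the shelf on one side of the housing. Origin: centre of its underside. Leave it.
- pet_bottle: Clear PET bottle with blue cap, 68 across, 232 high, light, standing on the shelf on the other side of the housing. Origin: centre of its underside. Leave it.
- crushed_can: Trodden-down aluminium can, 68 across, 45 high, on the shelf 140 to 200 in front of the bin's foot, below where the front tips out. Origin: centre of its underside. Leave it.
- squeezed_can: Aluminium can squeezed at the waist, lying, 108 long (its x), 74 wide, 50 high, on the shelf in front of one corner of the housing. Origin: under its middle. Leave it.
- fish_tin: Low open steel tin, 86 across, 39 high, on the shelf in front of the other corner of the housing. Origin: centre of its underside. Leave it.
- tin_can: Open ribbed steel tin can, 75 across, 109 high, standing on top of the housing at the rear, right of the latch. Origin: centre of its underside. Leave it.
- jam_jar: Glass jam jar with white lid, 68 across, 95 high, standing on top of the housing at the rear, right of the latch. Origin: centre of its underside. Leave it.

How it is judged:
By the outcome, as a careful person would: the job done as asked, in the order asked, and still so for the second after the job is handed in, while the arm keeps its last pose, push and grip.
It also fails if it takes over 48 s, if anything falls off the work surface, if the arm or the gripper's body presses on something with over 40 N, if the wrist force passes 120 N, or if a joint passes its speed limit or range.

## Robot

A 6-joint arm with a two-finger parallel gripper is mounted at the origin on the work surface. World frame = base frame: x ahead of the robot, y to its left, z up, the work surface at z = 0. Lengths are in m, angles in degrees, forces in N, time in s.
With the tool pointing down it reaches from about 0.3 to 0.75 m from the base axis. Payload 8.5 kg.
Tool frame: the origin (TCP) lies midway between the tips of the shut fingers; the grasp point (between the pads) lies 19 mm behind it; z points along the fingers, y is the line along which they close (so a half turn about z gives the same grasp; the last joint's range is limited). The gripper opens to 85 mm and grips with 20 to 120 N. Pads are 22 mm wide; open, the fingers measure 114 mm over their backs; the gripper's body (76 mm by 85 mm) begins 54 mm behind the grasp point. The pads swing forward as they close: fully open they stand 13 mm farther back than shut.
Start: joints at [-82.523, 21.807, 74.336, -0, 83.858, -12.336], TCP at [0.186, -0.517, 0.231] pointing down, gripper open.
Joint ranges: [-178.18, 178.18], [-50.72, 133.34], [12.68, 142.11], [-81.47, 261.47], [9.98, 163.14], [-165.26, 165.26]. Speed limits (degrees/s): [136.94, 136.94, 180, 180, 180, 180].

## Interface

Orientations are given as a 3x3 rotation matrix whose columns are the frame's x, y, z axes.
In Python, from rig import env, get_image, close_job gives the robot as it stands.
- The arm moves only by the tool step_arm, never from a script. Its argument "targets" is a list of rows, each a list of 2 entries, a list of its own where there are three numbers: the shift along the tool's x, y, z as a fraction of full scale, then the turn, a rotation vector about the tool's x, y, z as a fraction of full scale. In form: [[[x, y, z], [wx, wy, wz]], ...]. A call has 1 to 10 rows; each row is the pose to reach, as a shift and turn from the pose commanded when the call began, along the tool's axes at that moment; what a row does not reach only later rows make up. Full scale, the value 1, is 0.3 m for a shift and 45 degrees for a turn. A row lasts 1/12 s, in which the tool goes at most 41.7 mm and 7.16 degrees, less where a joint would pass 70% of its speed; a pose out of reach is approached as far as the arm can. A call with a number of a shift or a turn outside -1 to 1 is refused whole. A call with a gripper value outside its range is refused whole. "jaw" is the finger opening in mm, from 0 to 85.4, set as the call begins (left out, the last holds). The fingers move at their own pace and stop on an object; "grip_force" is the grip in N (left out, the last holds). Time passes only in rows, so rows that repeat a pose let the fingers close. It gives the time, the measured TCP pose, the force, the opening and the grip force at its end, in the units of the state.
- env.observe(): the state, without advancing time (a new reading comes with each control period).
- get_image(name): name is "side" or "top"; returns a dict with "img" (384x512x3 uint8, red, green, blue), "z_map" (384x512 float32, m along the optical axis (not along the pixel's ray), 0 where there is no reading), "intrinsics" (3x3 intrinsics, pixels), "rvec" (rotation vector, rad) and "tvec" (3), from world to camera coordinates, as OpenCV has them. Camera axes: x right, y down, z forward; pixel columns grow to the right and rows downward; lengths in m; the calibration is good to about 2 mm. A picture is of the moment at which its call begins.
- close_job(): hands the job in; it is judged then, once.
The state is a dict: "time_s": time; "q": joint angles; "qvel": joint speeds; "joint_efforts": joint torques, N m; "position": TCP position; "tool_rot": TCP orientation; "ft_force": force on the tool from outside, world axes, zero at the start; "wrist_torque": the same for the moment, N m; "grip_width": finger opening in m; "gripper_force": force on a finger pad.
Only numpy, scipy, OpenCV 4.12 (cv2) and the standard library are available. Lean on these libraries where they do the work, as an engineer would, in place of code of your own. Each camera call takes 0.05 s, during which the arm holds its last target. There are 200 camera calls.

## Working session

There is one attempt and no reset: what is moved stays moved. The work goes in short steps, Python scripts to look and compute and a tool call to move; the robot and the scene stay as the last step left them, time stands still between calls to the robot, and variables do not carry over. Pictures are saved under pics/ and viewed, at most 10 in all, crops included, and the job is handed in when it is done.

Besides the shell and the picture viewer there is one more tool, called after "Emit:" by a JSON object that holds its "method" and its "body". step_arm: Moves the arm, as the interface text tells. Its arguments: {"type":"object","properties":{"targets":{"type":"array","items":{"type":"array"}},"jaw":{"type":"number"},"grip_force":{"type":"number"}},"required":["targets"]}

```bash
mkdir -p pics; ls
python3 - <<'E'
from rig import env,get_image
import cv2,numpy as np
s=env.observe();print({k:np.round(v,3).tolist() for k,v in s.items()})
for n in("side","top"):
    d=get_image(n);np.savez(f'pics/{n}0.npz',**d);cv2.imwrite(f'pics/{n}0.png',d['img'][:,:,::-1])
    R=cv2.Rodrigues(d['rvec'])[0];print(n,-R.T@np.ravel(d['tvec']),R[2],d['intrinsics'])
E
```

```text
pics
{'time_s': 0.0, 'q': [-82.523, 21.84, 74.382, 0.002, 83.856, -12.336], 'qvel': [-0.059, 0.016, 0.031, 0.037, 0.014, 0.122], 'joint_efforts': [0.001, -44.847, -23.127, -0.0, 0.005, 0.0], 'position': [0.186, -0.517, 0.231], 'tool_rot': [[0.941, 0.339, -0.0], [0.339, -0.941, 0.001], [0.0, -0.001, -1.0]], 'ft_force': [-0.079, 0.773, 0.562], 'wrist_torque': [-0.003, 0.02, -0.003], 'gripper_force': 0.0, 'grip_width': 0.085}
side [ 0.734536   -0.27607365  1.06776902] [-0.16210284  0.28803597 -0.94379974] [[381.19066463   0.         252.84444179]
 [  0.         381.19066463 187.88862037]
 [  0.           0.           1.        ]]
top [0.42922286 0.00897261 1.2632124 ] [ 0.15800464 -0.00841201 -0.98740254] [[440.19097357   0.         250.90038553]
 [  0.         440.19097357 191.39277205]
 [  0.           0.           1.        ]]
```

View pics/side0.png

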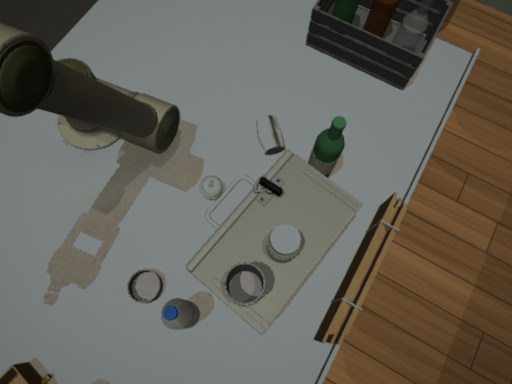

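View pics/top0.png

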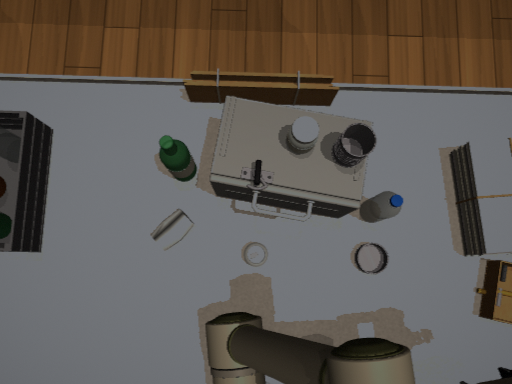

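The side view shows the housing across the middle, with the wing at (270,186) and the handle bow at (230,200). In the top view the wing is at (257,172), the handle bar at about (283,212), the wine bottle on the left at (176,158) and the PET bottle on the right at (385,205).

```bash
cat > h.py <<'E'
import numpy as np,cv2
from rig import env,get_image
def cloud(d):
    K=d['intrinsics'];R=cv2.Rodrigues(d['rvec'])[0];t=np.ravel(d['tvec'])
    v,u=np.mgrid[:384,:512];z=d['z_map']
    c=np.stack([(u-K[0,2])/K[0,0]*z,(v-K[1,2])/K[1,1]*z,z],-1)
    return (c-t)@R
E
python3 - <<'E'
from h import *
for n in("top","side"):
    d=np.load(f'pics/{n}0.npz');P=cloud(d);ok=d['z_map']>0
    img=d['img'];hsv=cv2.cvtColor(img,cv2.COLOR_RGB2HSV)
    reg=ok&(P[...,0]>.35)&(P[...,0]<.95)&(abs(P[...,1])<.35)
    m=reg&(abs(P[...,2]-.25)<.006)
    m=cv2.morphologyEx(m.astype(np.uint8),cv2.MORPH_OPEN,np.ones((3,3)))
    k,l,st,_=cv2.connectedComponentsWithStats(m);b=l==1+np.argmax(st[1:,4])
    q=P[b];r=cv2.minAreaRect(q[:,:2].astype(np.float32));print(n,'top z',np.median(q[:,2]),r,cv2.boxPoints(r).round(4).tolist())
    w=reg&(P[...,2]>.272)&(P[...,2]<.305)&(hsv[...,2]<60)
    k,l,st,_=cv2.connectedComponentsWithStats(w.astype(np.uint8))
    for i in range(1,k):
        if st[i,4]>15:
            q=P[l==i];print(' wing',st[i],q.mean(0),cv2.minAreaRect(q[:,:2].astype(np.float32)),np.percentile(q[:,2],[5,95]))
    # handle
    h=reg&(abs(P[...,2]-.23)<.012)&(P[...,0]<.56)
    k,l,st,_=cv2.connectedComponentsWithStats(h.astype(np.uint8),connectivity=8)
    for i in range(1,k):
        if st[i,4]>25:
            q=P[l==i];print(' h',st[i],q.mean(0),cv2.minAreaRect(q[:,:2].astype(np.float32)))
E
```

```text
top top z 0.2504266521495213 ((0.6917443871498108, -0.09240250289440155), (0.36065807938575745, 0.21568986773490906), 80.97029876708984) [[0.5569000244140625, -0.25360000133514404], [0.7699999809265137, -0.2874000072479248], [0.8266000151634216, 0.06880000233650208], [0.6134999990463257, 0.10260000079870224]]
 wing [343 131  25  24 163] [ 0.71338107 -0.24249787  0.28907321] ((0.7101176381111145, -0.2383023202419281), (0.06591666489839554, 0.024928566068410873), 50.77176284790039) [0.27370634 0.30313173]
 wing [286 136  26  17  99] [ 0.69132396 -0.09768856  0.28691151] ((0.693885087966919, -0.10191424936056137), (0.06275419145822525, 0.020187992602586746), 67.08454895019531) [0.27374963 0.3030257 ]
 wing [161 141  13  11  44] [0.6810033  0.19068295 0.28676297] ((0.6831748485565186, 0.19100651144981384), (0.012791822664439678, 0.031466636806726456), 35.22037124633789) [0.27275495 0.29905433]
 wing [333 143  24  23 116] [ 0.66998876 -0.20268353  0.28865988] ((0.6725160479545593, -0.20618592202663422), (0.06642279028892517, 0.021287262439727783), 49.48931884765625) [0.27323044 0.30317613
[... 746 characters left out ...]
20285224914551, 0.18519064784049988), (0.026495864614844322, 0.010631073266267776), 10.846686363220215) [0.27431318 0.29672169]
 wing [259 177  23  19 192] [ 0.63044009 -0.01474414  0.28801778] ((0.6302990913391113, -0.013261980377137661), (0.01316413190215826, 0.053393684327602386), 86.85198974609375) [0.2750446  0.29333901]
 wing [227 267  35  22  91] [ 0.67428142 -0.20592448  0.28891899] ((0.678013265132904, -0.21080930531024933), (0.06857345998287201, 0.032889705151319504), 43.149436950683594) [0.27371095 0.30376267]
 h [205 175  41  51 291] [ 0.54186856 -0.0796814   0.23198305] ((0.5425316691398621, -0.07285958528518677), (0.033932216465473175, 0.13997992873191833), 0.28536462783813477)
```

Emit:
{"method": "step_arm", "body": {"targets": [[[0.3, -0.1, -0.567], [0, 0, 0]], [[0.5, -0.2, -0.567], [0, 0, 0.1]], [[0.95, -0.533, -0.567], [0, 0, 0.522]], [[0.95, -0.533, -0.567], [0, 0, 0.522]], [[0.95, -0.533, -0.567], [0, 0, 0.522]], [[0.95, -0.533, -0.567], [0, 0, 0.522]], [[0.95, -0.533, -0.567], [0, 0, 0.522]], [[0.95, -0.533, -0.567], [0, 0, 0.522]], [[0.95, -0.533, -0.567], [0, 0, 0.522]], [[0.95, -0.533, -0.567], [0, 0, 0.522]]], "jaw": 45}}

```text
time_s: 0.93
position: [0.4029, -0.2665, 0.404]
tool_rot: [[0.998, -0.059, 0.004], [-0.059, -0.998, -0.002], [0.004, 0.002, -1.0]]
ft_force: [0.1, -0.8, -0.2]
grip_width: 0.0452
gripper_force: 0.0
```

```bash
cat >> h.py <<'E'
from scipy.spatial.transform import Rotation as Ro
def down(yaw,lean=0):  # tool x at yaw, tool leaned back about the bar
    a=np.radians(yaw);x=np.array([np.cos(a),np.sin(a),0]);z=np.array([0,0,-1.])
    R=np.stack([x,np.cross(z,x),z],1)
    return Ro.from_rotvec(-np.radians(lean)*x).as_matrix()@R
def go(p,R):
    s=env.observe();T=s['tool_rot'];d=T.T@(np.array(p)-s['position'])
    print('t',s['time_s'],'pos',s['position'].round(4),'rot',T.round(3).tolist(),'F',s['ft_force'].round(1),'w',s['grip_width'],'q',s['q'].round(1))
    print('shift',(d/.3).round(3),'turn',(np.degrees(Ro.from_matrix(T.T@R).as_rotvec())/45).round(3))
E
python3 - <<'E'
from h import *
print(down(81,20).round(2))
go([.630,-.0122,.38],down(-3.7))
E
```

```text
[[ 0.16  0.93  0.34]
 [ 0.99 -0.15 -0.05]
 [-0.    0.34 -0.94]]
t 0.9333 pos [ 0.4029 -0.2665  0.404 ] rot [[0.998, -0.059, 0.004], [-0.059, -0.998, -0.002], [0.004, 0.002, -1.0]] F [ 0.1 -0.8 -0.2] w 0.04520776769041663 q [-4.760e+01  1.090e+01  6.210e+01  1.000e-01  1.068e+02  4.580e+01]
shift [ 0.705 -0.891  0.081] turn [ 0.002 -0.005  0.007]
```

Emit:
{"method": "step_arm", "body": {"targets": [[[0.705, -0.891, 0.08], [0.002, -0.005, 0.007]], [[0.705, -0.891, 0.08], [0.002, -0.005, 0.007]], [[0.705, -0.891, 0.08], [0.002, -0.005, 0.007]], [[0.705, -0.891, 0.08], [0.002, -0.005, 0.007]], [[0.705, -0.891, 0.08], [0.002, -0.005, 0.007]], [[0.705, -0.891, 0.08], [0.002, -0.005, 0.007]], [[0.705, -0.891, 0.08], [0.002, -0.005, 0.007]], [[0.705, -0.891, 0.08], [0.002, -0.005, 0.007]], [[0.705, -0.891, 0.08], [0.002, -0.005, 0.007]], [[0.705, -0.891, 0.08], [0.002, -0.005, 0.007]]]}}

```text
time_s: 1.77
position: [0.6297, -0.0155, 0.3753]
tool_rot: [[0.998, -0.066, -0.007], [-0.066, -0.998, 0.003], [-0.007, -0.002, -1.0]]
ft_force: [-0.7, 0.4, -1.3]
grip_width: 0.0448
gripper_force: 0.0
```

Run:
```python
from h import *
go([.630,-.0122,.267],down(-3.7))
```

```text
t 1.7667 pos [ 0.6297 -0.0155  0.3753] rot [[0.998, -0.066, -0.007], [-0.066, -0.998, 0.003], [-0.007, -0.002, -1.0]] F [-0.7  0.4 -1.3] w 0.044821183994275184 q [-1.220e+01  2.850e+01  4.030e+01  1.000e-01  1.116e+02  8.160e+01]
shift [ 0.003 -0.01   0.361] turn [-0.003  0.009 -0.002]
```

Emit:
{"method": "step_arm", "body": {"targets": [[[0, 0, 0], [0, 0, 0]], [[0, 0, 0.1], [0, 0, 0]], [[0, 0, 0.2], [0, 0, 0]], [[0, 0, 0.28], [0, 0, 0]], [[0, 0, 0.34], [0, 0, 0]], [[0, 0, 0.376], [0, 0, 0]], [[0, 0, 0.376], [0, 0, 0]], [[0, 0, 0.376], [0, 0, 0]]]}}

```text
time_s: 2.43
position: [0.6275, -0.0185, 0.2654]
tool_rot: [[0.997, -0.072, -0.004], [-0.072, -0.997, 0.002], [-0.004, -0.001, -1.0]]
ft_force: [0.0, 0.2, 0.5]
grip_width: 0.045
gripper_force: 0.0
```

Run:
```python
from h import *
go([.630,-.0122,.267],down(-3.7))
d=get_image('top');cv2.imwrite('pics/t1.png',cv2.resize(d['img'][90:250,170:400,::-1],None,fx=3,fy=3))
```

```text
t 2.4333 pos [ 0.6275 -0.0185  0.2654] rot [[0.997, -0.072, -0.004], [-0.072, -0.997, 0.002], [-0.004, -0.001, -1.0]] F [0.  0.2 0.5] w 0.04501309950104132 q [-12.5  29.   56.8   0.   94.4  81.6]
shift [ 0.007 -0.022 -0.005] turn [-0.002  0.005 -0.009]
```

View pics/t1.png

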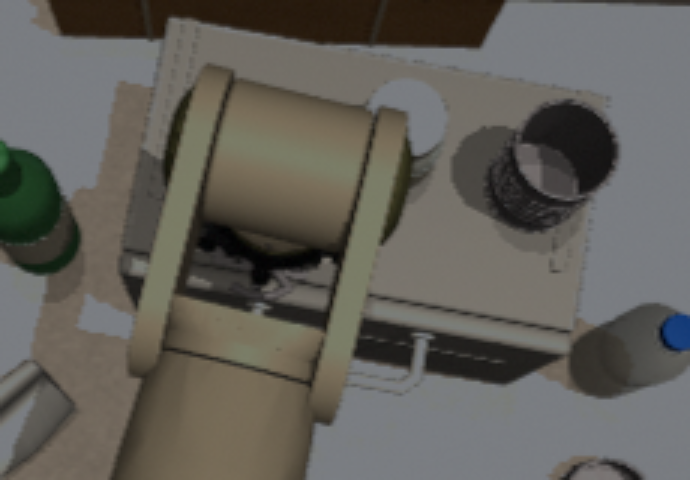

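The wing's tip is at about (262,270) in the crop, between the two dark fingers. The tool is 6 mm off in y, so I correct that and close.

Emit:
{"method": "step_arm", "body": {"targets": [[[0.007, -0.022, -0.005], [0, 0, -0.009]], [[0.007, -0.022, -0.005], [0, 0, -0.009]], [[0.007, -0.022, -0.005], [0, 0, -0.009]], [[0.007, -0.022, -0.005], [0, 0, -0.009]]]}}

```text
time_s: 2.82
position: [0.6308, -0.0104, 0.2666]
tool_rot: [[0.998, -0.062, -0.003], [-0.062, -0.998, 0.002], [-0.003, -0.001, -1.0]]
ft_force: [0.6, -0.6, -1.0]
grip_width: 0.045
gripper_force: 0.0
```

Emit:
{"method": "step_arm", "body": {"targets": [[[0, 0, 0], [0, 0, 0]], [[0, 0, 0], [0, 0, 0]], [[0, 0, 0], [0, 0, 0]], [[0, 0, 0], [0, 0, 0]], [[0, 0, 0], [0, 0, 0]], [[0, 0, 0], [0, 0, 0]], [[0, 0, 0], [0, 0, 0]], [[0, 0, 0], [0, 0, 0]]], "jaw": 0, "grip_force": 40}}

```text
time_s: 3.48
position: [0.6307, -0.0112, 0.2664]
tool_rot: [[0.998, -0.063, -0.003], [-0.063, -0.998, 0.001], [-0.003, -0.0, -1.0]]
ft_force: [-1.3, -5.4, 3.4]
grip_width: 0.0175
gripper_force: 39.2
```

Run:
```python
from h import *
go([.630,-.0122,.267],down(-3.7+72))
```

```text
t 3.4833 pos [ 0.6307 -0.0112  0.2664] rot [[0.998, -0.063, -0.003], [-0.063, -0.998, 0.001], [-0.003, -0.0, -1.0]] F [-1.3 -5.4  3.4] w 0.017491727969401287 q [-11.7  29.3  56.1  -0.   94.8  81.9]
shift [-0.002  0.004 -0.002] turn [-0.003  0.003 -1.598]
```

Emit:
{"method": "step_arm", "body": {"targets": [[[0, 0, 0], [0, 0, -0.08]], [[0, 0, 0], [0, 0, -0.16]], [[0, 0, 0], [0, 0, -0.24]], [[0, 0, 0], [0, 0, -0.32]], [[0, 0, 0], [0, 0, -0.4]], [[0, 0, 0], [0, 0, -0.48]], [[0, 0, 0], [0, 0, -0.56]], [[0, 0, 0], [0, 0, -0.64]], [[0, 0, 0], [0, 0, -0.72]], [[0, 0, 0], [0, 0, -0.8]]]}}

```text
time_s: 4.32
position: [0.6305, -0.0106, 0.2665]
tool_rot: [[0.843, 0.538, -0.004], [0.538, -0.843, 0.002], [-0.002, -0.003, -1.0]]
ft_force: [-0.8, -2.5, 2.8]
grip_width: 0.0173
gripper_force: 39.3
```

Run:
```python
from h import *
go([.630,-.0122,.267],down(-3.7+72));print(env.observe()['wrist_torque'])
```

```text
t 4.3167 pos [ 0.6305 -0.0106  0.2665] rot [[0.843, 0.538, -0.004], [0.538, -0.843, 0.002], [-0.002, -0.003, -1.0]] F [-0.8 -2.5  2.8] w 0.017280284888613717 q [-11.7  29.3  56.1   0.1  94.8  45.7]
shift [-0.004  0.003 -0.002] turn [-0.005  0.001 -0.794]
[-0.55375374  0.38255895 -0.06506057]
```

Emit:
{"method": "step_arm", "body": {"targets": [[[0, 0, 0], [0, 0, -0.09]], [[0, 0, 0], [0, 0, -0.18]], [[0, 0, 0], [0, 0, -0.27]], [[0, 0, 0], [0, 0, -0.36]], [[0, 0, 0], [0, 0, -0.45]], [[0, 0, 0], [0, 0, -0.54]], [[0, 0, 0], [0, 0, -0.63]], [[0, 0, 0], [0, 0, -0.7]], [[0, 0, 0], [0, 0, -0.74]], [[0, 0, 0], [0, 0, -0.76]]]}}

```text
time_s: 5.15
position: [0.6302, -0.0103, 0.2664]
tool_rot: [[0.395, 0.918, -0.005], [0.918, -0.395, 0.002], [0.0, -0.005, -1.0]]
ft_force: [-4.6, -0.7, 5.1]
grip_width: 0.0175
gripper_force: 39.5
```

Run:
```python
from h import *
go([.630,-.0122,.267],down(68.3));print(env.observe()['wrist_torque'])
```

```text
t 5.15 pos [ 0.6302 -0.0103  0.2664] rot [[0.395, 0.918, -0.005], [0.918, -0.395, 0.002], [0.0, -0.005, -1.0]] F [-4.6 -0.7  5.1] w 0.017491895717555276 q [-11.7  29.3  56.2   0.1  94.9  11.6]
shift [-0.006  0.002 -0.002] turn [-0.007 -0.    -0.035]
[-0.27149204  0.81982611 -0.05935924]
```

Torque is still only friction, so I continue in small steps until the stop is felt.

Emit:
{"method": "step_arm", "body": {"targets": [[[0, 0, 0], [0, 0, -0.03]], [[0, 0, 0], [0, 0, -0.05]], [[0, 0, 0], [0, 0, -0.07]], [[0, 0, 0], [0, 0, -0.07]]]}}

```text
time_s: 5.48
position: [0.6302, -0.0102, 0.2664]
tool_rot: [[0.345, 0.938, -0.005], [0.938, -0.345, 0.002], [0.001, -0.005, -1.0]]
ft_force: [-4.8, -0.4, 5.6]
grip_width: 0.0175
gripper_force: 39.6
```

Run:
```python
from h import *
go([.630,-.0122,.267],down(68.3));print(env.observe()['wrist_torque'])
```

```text
t 5.4833 pos [ 0.6302 -0.0102  0.2664] rot [[0.345, 0.938, -0.005], [0.938, -0.345, 0.002], [0.001, -0.005, -1.0]] F [-4.8 -0.4  5.6] w 0.017529757340581247 q [-11.7  29.3  56.2   0.1  94.9   8.5]
shift [-0.006  0.002 -0.002] turn [-0.007 -0.001  0.033]
[-0.19270761  0.96252084 -0.08221733]
```

Emit:
{"method": "step_arm", "body": {"targets": [[[0, 0, 0], [0, 0, -0.03]], [[0, 0, 0], [0, 0, -0.05]], [[0, 0, 0], [0, 0, -0.07]], [[0, 0, 0], [0, 0, -0.07]]]}}

```text
time_s: 5.82
position: [0.6301, -0.0102, 0.2664]
tool_rot: [[0.294, 0.956, -0.005], [0.956, -0.294, 0.002], [0.001, -0.006, -1.0]]
ft_force: [-5.4, -0.9, 4.8]
grip_width: 0.0178
gripper_force: 39.7
```

Run:
```python
from h import *
go([.630,-.0122,.267],down(68.3));print(env.observe()['wrist_torque'])
```

```text
t 5.8167 pos [ 0.6301 -0.0102  0.2664] rot [[0.294, 0.956, -0.005], [0.956, -0.294, 0.002], [0.001, -0.006, -1.0]] F [-5.4 -0.9  4.8] w 0.01777114018523955 q [-11.7  29.3  56.2   0.1  94.9   5.4]
shift [-0.006  0.002 -0.002] turn [-0.007 -0.001  0.103]
[-0.16317119  0.95143292 -0.29890709]
```

Emit:
{"method": "step_arm", "body": {"targets": [[[0, 0, 0], [0, 0, 0]], [[0, 0, 0], [0, 0, 0]], [[0, 0, 0], [0, 0, 0]], [[0, 0, -0.05], [0, 0, 0]], [[0, 0, -0.15], [0, 0, 0]], [[0, 0, -0.28], [0, 0, 0]], [[0, 0, -0.36], [0, 0, 0]], [[0, 0, -0.36], [0, 0, 0]], [[0, 0, -0.36], [0, 0, 0]]], "jaw": 40}}

```text
time_s: 6.57
position: [0.6315, -0.0107, 0.375]
tool_rot: [[0.294, 0.956, -0.001], [0.956, -0.294, 0.002], [0.001, -0.002, -1.0]]
ft_force: [-0.2, 0.1, -1.5]
grip_width: 0.0401
gripper_force: 0.0
```

Run:
```python
from h import *
R=down(81,10);h=np.array([.5401,-.0687,.228])
go(h+R[:,2]*(.019-.12),R)
```

```text
t 6.5667 pos [ 0.6315 -0.0107  0.375 ] rot [[0.294, 0.956, -0.001], [0.956, -0.294, 0.002], [0.001, -0.002, -1.0]] F [-0.2  0.1 -1.5] w 0.04014933694957106 q [-1.170e+01  2.850e+01  4.030e+01  1.000e-01  1.112e+02  5.400e+00]
shift [-0.283 -0.292  0.158] turn [-0.224  0.014 -0.179]
```

Emit:
{"method": "step_arm", "body": {"targets": [[[-0.14, -0.15, 0.04], [-0.11, 0, -0.09]], [[-0.283, -0.292, 0.158], [-0.224, 0.014, -0.179]], [[-0.283, -0.292, 0.158], [-0.224, 0.014, -0.179]], [[-0.283, -0.292, 0.158], [-0.224, 0.014, -0.179]], [[-0.283, -0.292, 0.158], [-0.224, 0.014, -0.179]], [[-0.283, -0.292, 0.158], [-0.224, 0.014, -0.179]], [[-0.283, -0.292, 0.158], [-0.224, 0.014, -0.179]]], "jaw": 33}}

```text
time_s: 7.15
position: [0.5229, -0.066, 0.3267]
tool_rot: [[0.157, 0.973, 0.169], [0.988, -0.155, -0.027], [0.0, 0.171, -0.985]]
ft_force: [-0.5, 1.0, 0.7]
grip_width: 0.033
gripper_force: 0.0
```

Run:
```python
from h import *
R=down(81,10);h=np.array([.5401,-.0687,.228])
go(h+R[:,2]*(.019),R)
d=get_image('side');cv2.imwrite('pics/s2.png',cv2.resize(d['img'][120:340,120:370,::-1],None,fx=2.6,fy=2.6))
P=cloud(d);hsv=cv2.cvtColor(d['img'],cv2.COLOR_RGB2HSV)
w=(np.hypot(P[...,0]-.63,P[...,1]+.012)<.045)&(abs(P[...,2]-.286)<.012)&(hsv[...,2]<70)
q=P[w];print(len(q),q.mean(0),cv2.minAreaRect(q[:,:2].astype(np.float32)))
```

```text
t 7.15 pos [ 0.5229 -0.066   0.3267] rot [[0.157, 0.973, 0.169], [0.988, -0.155, -0.027], [0.0, 0.171, -0.985]] F [-0.5  1.   0.7] w 0.03296389449722467 q [-21.1  11.9  73.6   2.1  84.9 -12.1]
shift [0.    0.001 0.398] turn [-0.003 -0.    -0.001]
179 [ 0.63047262 -0.01469707  0.28904134] ((0.629660427570343, -0.012793678790330887), (0.05556987226009369, 0.013110489584505558), 68.3489990234375)
```

View pics/s2.png

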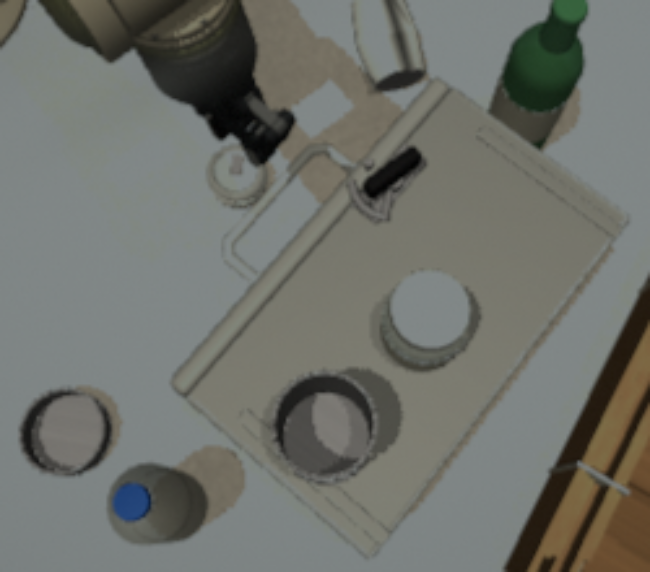

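The wing at about (393,172) now lies at 68.3°, which is the open stop. The handle bar runs from (228,245) to (310,150), and the gripper is above it. Next I descend and grip.

Emit:
{"method": "step_arm", "body": {"targets": [[[0, 0, 0.1], [0, 0, 0]], [[0, 0, 0.2], [0, 0, 0]], [[0, 0, 0.28], [0, 0, 0]], [[0, 0, 0.34], [0, 0, 0]], [[0, 0, 0.38], [0, 0, 0]], [[0, 0, 0.398], [0, 0, 0]], [[0, 0, 0.398], [0, 0, 0]], [[0, 0, 0.398], [0, 0, 0]]]}}

```text
time_s: 7.87
position: [0.5431, -0.0692, 0.2098]
tool_rot: [[0.156, 0.973, 0.17], [0.988, -0.154, -0.027], [-0.0, 0.172, -0.985]]
ft_force: [0.3, 0.1, 0.1]
grip_width: 0.0332
gripper_force: 0.0
```

Run:
```python
from h import *
R=down(81,10);h=np.array([.5401,-.0687,.228])
go(h+R[:,2]*(.019),R)
```

```text
t 7.8667 pos [ 0.5431 -0.0692  0.2098] rot [[0.156, 0.973, 0.17], [0.988, -0.154, -0.027], [-0.0, 0.172, -0.985]] F [0.3 0.1 0.1] w 0.03318867990946548 q [-20.6  18.4  84.1   2.1  67.8 -12.2]
shift [-0.     0.001  0.002] turn [-0.002  0.     0.   ]
```

Emit:
{"method": "step_arm", "body": {"targets": [[[0, 0, 0], [0, 0, 0]], [[0, 0, 0], [0, 0, 0]], [[0, 0, 0], [0, 0, 0]], [[0, 0, 0], [0, 0, 0]], [[0, 0, 0], [0, 0, 0]], [[0, 0, 0], [0, 0, 0]]], "jaw": 0, "grip_force": 60}}

```text
time_s: 8.37
position: [0.5428, -0.0693, 0.2104]
tool_rot: [[0.157, 0.973, 0.171], [0.988, -0.154, -0.028], [-0.0, 0.173, -0.985]]
ft_force: [-0.8, 0.6, 4.9]
grip_width: 0.0077
gripper_force: 58.7
```

```bash
cat >> h.py <<'E'
EX=np.array([.9877,-.1564,0]);EY=np.array([.1564,.9877,0]);EZ=np.array([0,0,1.])
def arc(degs,handle0=np.array([.5401,-.0687,.228])):
    # rows relative to the present measured pose, taken at tilt 'deg0'
    s=env.observe();T=s['tool_rot'];p0=s['position'];H=handle0+.06*EX-.208*EZ
    ry,rz=p0-H,None
    for a in degs:
        Q=Ro.from_rotvec(-np.radians(a)*EY).as_matrix()
        d=T.T@(H+Q@(p0-H)-p0)/.3; w=np.degrees(Ro.from_matrix(T.T@Q@T).as_rotvec())/45
        print(a,d.round(3).tolist(),w.round(3).tolist())
E
python3 - <<'E'
from h import *
s=env.observe();print(s['position'],s['ft_force'],s['wrist_torque'],s['grip_width'],s['gripper_force'])
arc([1.5,3,4.5,6,7.5,9,10.5,12,13.5,15])
E
```

```text
[ 0.54275828 -0.0693312   0.2104423 ] [-0.82494387  0.61515145  4.86371021] [0.20807989 0.11316969 0.00604077] 0.007660769451036176 58.702914118766785
1.5 [-0.0, -0.017, 0.002] [-0.033, 0.0, 0.0]
3 [-0.0, -0.034, 0.005] [-0.067, 0.0, 0.0]
4.5 [-0.0, -0.051, 0.008] [-0.1, 0.0, 0.0]
6 [-0.0, -0.068, 0.012] [-0.133, 0.0, 0.0]
7.5 [-0.0, -0.085, 0.016] [-0.167, 0.0, 0.0]
9 [-0.0, -0.102, 0.02] [-0.2, 0.0, 0.0]
10.5 [-0.0, -0.119, 0.025] [-0.233, 0.0, 0.0]
12 [-0.0, -0.135, 0.031] [-0.267, 0.0, 0.0]
13.5 [-0.0, -0.152, 0.036] [-0.3, 0.0, 0.0]
15 [-0.0, -0.168, 0.043] [-0.333, 0.0, 0.0]
```

Emit:
{"method": "step_arm", "body": {"targets": [[[0, -0.017, 0.002], [-0.033, 0, 0]], [[0, -0.034, 0.005], [-0.067, 0, 0]], [[0, -0.051, 0.008], [-0.1, 0, 0]], [[0, -0.068, 0.012], [-0.133, 0, 0]], [[0, -0.085, 0.016], [-0.167, 0, 0]], [[0, -0.102, 0.02], [-0.2, 0, 0]], [[0, -0.119, 0.025], [-0.233, 0, 0]], [[0, -0.119, 0.025], [-0.233, 0, 0]]]}}

```text
time_s: 9.03
position: [0.5085, -0.0639, 0.1965]
tool_rot: [[0.157, 0.925, 0.346], [0.988, -0.147, -0.055], [-0.001, 0.35, -0.937]]
ft_force: [3.1, 1.9, 3.7]
grip_width: 0.0076
gripper_force: 59.1
```

Run:
```python
from h import *
s=env.observe();print(s['position'],s['ft_force'],s['wrist_torque'],s['grip_width'],s['gripper_force'],s['q'])
d=get_image('side');cv2.imwrite('pics/s3.png',cv2.resize(d['img'][120:340,120:370,::-1],None,fx=2.6,fy=2.6))
# pose relative: recompute remaining arc about the hinge
arc([2,4,6,8,10,12,14,16,18,19.5])
```

```text
[ 0.50851001 -0.06391249  0.19649202] [3.13896194 1.93060013 3.7061053 ] [ 0.29799518 -0.29618567  0.21735906] 0.007631327852097684 59.13153827190399 [-22.8986359   12.03591433  98.14727646   6.25091098  50.02740232
 -17.05502773]
2 [-0.0, -0.023, 0.003] [-0.044, 0.0, 0.0]
4 [-0.0, -0.046, 0.007] [-0.089, 0.0, 0.0]
6 [-0.0, -0.068, 0.012] [-0.133, 0.0, 0.0]
8 [-0.0, -0.091, 0.017] [-0.178, 0.0, 0.0]
10 [-0.0, -0.113, 0.024] [-0.222, 0.0, 0.0]
12 [-0.0, -0.135, 0.031] [-0.267, 0.0, 0.0]
14 [-0.0, -0.157, 0.039] [-0.311, 0.0, 0.0]
16 [-0.0, -0.178, 0.047] [-0.356, 0.0, 0.0]
18 [-0.0, -0.2, 0.057] [-0.4, 0.0, 0.0]
19.5 [-0.0, -0.215, 0.064] [-0.433, 0.0, 0.0]
```

View pics/s3.png

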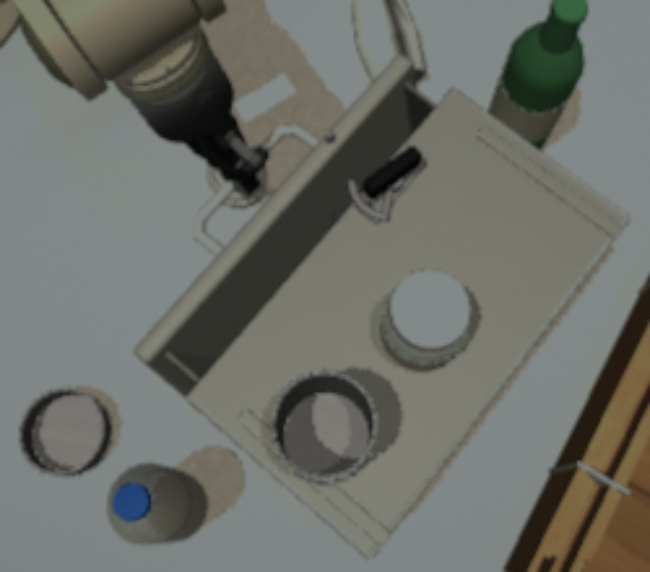

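The front is tipped about 10°, with its top edge running from (140,350) to (405,60). The grip holds, and the bottles, cans, jar and tins have not moved. Next I plan the rest of the arc with less tool lean, to spare joint 5.

```bash
cat >> h.py <<'E'
def tilt(d,show=True):
    # tilt from the front's outer face and the bar position in the fingers
    s=env.observe();H=np.array([.5401,-.0687,.228])+.06*EX-.208*EZ
    b=s['position']-.019*s['tool_rot'][:,2]-H
    tb=np.degrees(np.arctan2(-b@EX,b[2])-np.arctan2(.06,.208));r=np.hypot(b@EX,b[2])
    out=[tb,r]
    for n in d:
        P=cloud(get_image(n))-H;x=P@EX;y=P@EY;z=P[...,2]
        # front top edge points: the plane around; face inner/top edge radius ~0.23
        m=(abs(y)<.17)&(x<.005)&(x>-.25)&(z>.12)&(z<.25)&(np.hypot(x,z)>.2195)&(np.hypot(x,z)<.232)
        a=np.degrees(np.arctan2(-x[m],z[m]));out.append((n,m.sum(),np.percentile(a,[5,25,50,75,95]).round(2)))
    print(out)
def arc2(tilts,leans):
    s=env.observe();T=s['tool_rot'];p0=s['position'];H=np.array([.5401,-.0687,.228])+.06*EX-.208*EZ
    b=p0-.019*T[:,2]-H
    for a,l in zip(tilts,leans):
        Q=Ro.from_rotvec(-np.radians(a)*EY).as_matrix();W=Ro.from_rotvec(-np.radians(l)*EY).as_matrix()
        R=W@T;p=H+Q@b+.019*R[:,2]
        print(a,(T.T@(p-p0)/.3).round(3).tolist(),(np.degrees(Ro.from_matrix(T.T@R).as_rotvec())/45).round(3).tolist())
E
python3 - <<'E'
from h import *
tilt(['top','side'])
t=[2,4,6,8,10,12,14,15,15,15];arc2(t,[a*.6 for a in t])
E
```

```text
[np.float64(10.653084427963917), np.float64(0.21785279503326005), ('top', np.int64(1209), array([ 9.18, 10.19, 11.59, 13.07, 25.61])), ('side', np.int64(1379), array([ 9.22,  9.81, 10.97, 12.78, 25.71]))]
2 [-0.0, -0.024, 0.003] [-0.027, 0.0, 0.0]
4 [-0.0, -0.048, 0.007] [-0.053, 0.0, 0.0]
6 [-0.0, -0.071, 0.012] [-0.08, 0.0, 0.0]
8 [-0.0, -0.094, 0.018] [-0.107, 0.0, 0.0]
10 [-0.0, -0.118, 0.024] [-0.133, 0.0, 0.0]
12 [-0.0, -0.141, 0.031] [-0.16, 0.0, 0.0]
14 [-0.0, -0.163, 0.039] [-0.187, 0.0, 0.0]
15 [-0.0, -0.174, 0.044] [-0.2, 0.0, 0.0]
15 [-0.0, -0.174, 0.044] [-0.2, 0.0, 0.0]
15 [-0.0, -0.174, 0.044] [-0.2, 0.0, 0.0]
```

Emit:
{"method": "step_arm", "body": {"targets": [[[0, -0.024, 0.003], [-0.027, 0, 0]], [[0, -0.048, 0.007], [-0.053, 0, 0]], [[0, -0.071, 0.012], [-0.08, 0, 0]], [[0, -0.094, 0.018], [-0.107, 0, 0]], [[0, -0.118, 0.024], [-0.133, 0, 0]], [[0, -0.141, 0.031], [-0.16, 0, 0]], [[0, -0.163, 0.039], [-0.187, 0, 0]], [[0, -0.174, 0.044], [-0.2, 0, 0]], [[0, -0.174, 0.044], [-0.2, 0, 0]]]}}

```text
time_s: 9.93
position: [0.4655, -0.0571, 0.1662]
tool_rot: [[0.157, 0.86, 0.486], [0.988, -0.136, -0.077], [-0.0, 0.492, -0.871]]
ft_force: [-3.5, 5.0, 12.6]
grip_width: 0.008
gripper_force: 60.2
```

Run:
```python
from h import *
s=env.observe();print(s['position'],s['ft_force'],s['wrist_torque'],s['grip_width'],s['gripper_force'],s['q'])
tilt(['top','side'])
t=[1,2,3,4,4,4];arc2(t,[a*.5 for a in t])
# fit of outer front face plane per view, beside the handle
H=np.array([.5401,-.0687,.228])+.06*EX-.208*EZ
for n in('top','side'):
    P=cloud(get_image(n))-H;x=P@EX;y=P@EY;z=P[...,2];a=np.radians(25.6)
    u=-x*np.cos(a)+z*-np.sin(a)*1; # out of face
    v=-x*np.sin(a)+z*np.cos(a)
    for nm,lo,hi in(('outer',.008,.022),('inner',-.012,.004)):
        m=(abs(y)<.165)&(v>.08)&(v<.205)&(u>lo)&(u<hi)
        if m.sum()>100:
            c=np.polyfit(v[m],u[m],1);print(n,nm,m.sum(),c,'tilt',25.6+np.degrees(np.arctan(c[0])))
```

```text
[ 0.46545086 -0.05705553  0.16615877] [-3.52565941  5.02437021 12.56461142] [ 0.45644393 -0.64235382  0.33194116] 0.00795663877509584 60.20228326320648 [-26.30072979   8.19479264 113.36925844  16.40432319  31.11922164
 -29.29930097]
[np.float64(25.59786818421996), np.float64(0.21787090422044658), ('top', np.int64(1238), array([23.92, 24.56, 25.88, 27.43, 40.34])), ('side', np.int64(1299), array([23.99, 24.63, 25.53, 27.33, 40.57]))]
1 [-0.0, -0.012, 0.003] [-0.011, 0.0, 0.0]
2 [-0.0, -0.024, 0.006] [-0.022, 0.0, 0.0]
3 [-0.0, -0.035, 0.009] [-0.033, 0.0, 0.0]
4 [-0.0, -0.047, 0.012] [-0.044, 0.0, 0.0]
4 [-0.0, -0.047, 0.012] [-0.044, 0.0, 0.0]
4 [-0.0, -0.047, 0.012] [-0.044, 0.0, 0.0]
top inner 2051 [-0.00373548 -0.00624047] tilt 25.38597358948452
side inner 3995 [-0.00556866 -0.00369859] tilt 25.280942334848387
```

Emit:
{"method": "step_arm", "body": {"targets": [[[0, -0.012, 0.002], [-0.011, 0, 0]], [[0, -0.024, 0.004], [-0.022, 0, 0]], [[0, -0.035, 0.007], [-0.033, 0, 0]], [[0, -0.054, 0.01], [-0.05, 0, 0]], [[0, -0.054, 0.01], [-0.05, 0, 0]], [[0, -0.054, 0.01], [-0.05, 0, 0]], [[0, -0.054, 0.01], [-0.05, 0, 0]], [[0, -0.054, 0.01], [-0.05, 0, 0]]]}}

```text
time_s: 10.8
position: [0.4538, -0.0553, 0.1554]
tool_rot: [[0.156, 0.841, 0.519], [0.988, -0.133, -0.082], [0.0, 0.525, -0.851]]
ft_force: [4.6, 2.8, 2.1]
grip_width: 0.0079
gripper_force: 60.6
```

Run:
```python
from h import *
s=env.observe();print(s['position'],s['ft_force'],s['wrist_torque'],s['grip_width'],s['gripper_force'],s['q'])
tilt(['top','side'])
H=np.array([.5401,-.0687,.228])+.06*EX-.208*EZ
for n in('top','side'):
    d=get_image(n);P=cloud(d)-H;x=P@EX;y=P@EY;z=P[...,2];A=30;a=np.radians(A)
    u=-x*np.cos(a)-z*np.sin(a)+2*0; v=-x*np.sin(a)+z*np.cos(a)
    u=-x*np.cos(a)-z*np.sin(a)
    m=(abs(y)<.165)&(v>.08)&(v<.205)&(u>-.012)&(u<.004)
    c=np.polyfit(v[m],u[m],1);print(n,m.sum(),c,'tilt',A+np.degrees(np.arctan(c[0])))
    cv2.imwrite(f'pics/{n}5.png',d['img'][:,:,::-1])
a=cv2.imread('pics/side5.png')[60:350,90:380];b=cv2.imread('pics/top5.png')[60:350,130:420]
cv2.imwrite('pics/both5.png',cv2.resize(np.hstack([a,b]),None,fx=1.37,fy=1.37))
```

```text
[ 0.45379762 -0.05525767  0.15542989] [4.62878423 2.79470322 2.06815557] [ 0.37776689 -0.63602259  0.26109146] 0.007895922082573361 60.64309000968933 [-27.48066746   7.92039196 117.55927161  22.39613411  25.91779208
 -36.21271961]
[np.float64(29.969509599066697), np.float64(0.21847663848736293), ('top', np.int64(1214), array([28.28, 28.88, 30.07, 31.57, 43.46])), ('side', np.int64(1253), array([28.49, 29.1 , 29.87, 31.67, 45.07]))]
top 2571 [-0.00013131 -0.00622494] tilt 29.99247670616847
side 4373 [-0.00206429 -0.00365573] tilt 29.881725124372807
```

View pics/both5.png

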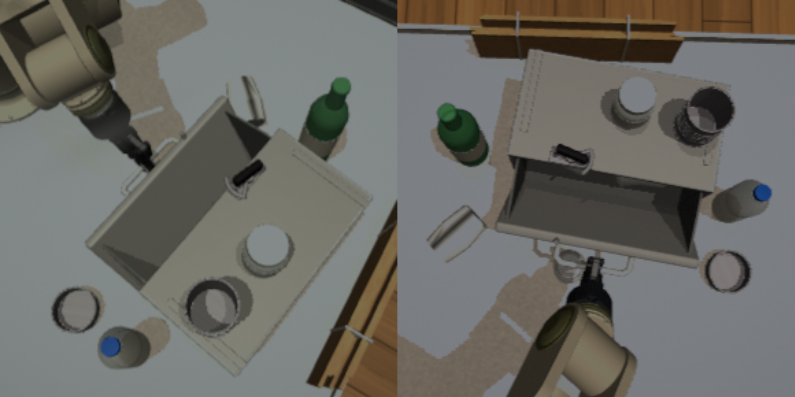

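The front is tipped to about 30° and held at (595,265) in the right half. The wing is still open at (572,154), and the bottles, cans, jar and tins stand where they were. I let it settle briefly and check for drift.

Emit:
{"method": "step_arm", "body": {"targets": [[[0, 0, 0], [0, 0, 0]], [[0, 0, 0], [0, 0, 0]], [[0, 0, 0], [0, 0, 0]], [[0, 0, 0], [0, 0, 0]], [[0, 0, 0], [0, 0, 0]], [[0, 0, 0], [0, 0, 0]], [[0, 0, 0], [0, 0, 0]], [[0, 0, 0], [0, 0, 0]]]}}

```text
time_s: 11.67
position: [0.4538, -0.0553, 0.1555]
tool_rot: [[0.156, 0.841, 0.519], [0.988, -0.133, -0.082], [0.0, 0.525, -0.851]]
ft_force: [4.2, 2.1, 2.0]
grip_width: 0.0079
gripper_force: 60.6
```

Run:
```python
from h import *
from rig import close_job
tilt([]);s=env.observe();print(s['ft_force'],s['grip_width'])
b=s['position']
if abs(b[0]-.4538)<.003 and s['gripper_force']>50: print(close_job())
```

```text
[np.float64(29.948343804418098), np.float64(0.2184889729849228)]
[4.23660171 2.06475446 1.9665974 ] 0.00786281398824263
the job is handed in; nothing more can be done
None
```

The latch is open at its stop, the bin is tipped to about 30° (29.9–30.0° measured) and still held by the fingers, the bottles, cans, jar and tins stand where they were, and the job was handed in at about 12 s.

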